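# Third hand at the dog board: hold a drawer front against two bench dogs

## Robot

A 7-joint arm with a two-finger parallel gripper is mounted at the origin on the work surface. World frame = base frame: x ahead of the robot, y to its left, z up, the work surface at z = 0. Lengths are in m, angles in rad, forces in N, time in s.
With the tool pointing down it reaches from about 0.425 to 0.975 m from the base axis. Payload 16.7 kg.
Tool frame: the origin (TCP) lies between the finger pads; the fingertips stand 11 mm ahead of it and the grasp point (between the pads) lies 8 mm behind it; z points along the fingers, y is the line along which they close (so a half turn about z gives the same grasp; the last joint's range is limited). The gripper opens to 85 mm and grips with 20 to 120 N. Pads are 22 mm wide; open, the fingers measure 114 mm over their backs; the gripper's body (76 mm by 85 mm) begins 54 mm behind the grasp point. The pads swing forward as they close: fully open they stand 13 mm farther back than shut.
Start: joints at [-1.45, 0.426, 0.074, 1.606, -0.034, 1.111, -0.067], TCP at [0.18, 0.651, 0.242] pointing down, gripper open.
Joint ranges: [-2.85, 2.85], [-0.5, 2.14], [-1.23, 1.37], [0.21, 2.46], [-1.02, 4.16], [0.16, 2.05], [-2.73, 2.73]. Speed limits (rad/s): [1.89, 1.89, 2.39, 2.39, 3.01, 3.01, 3.01].

## Interface

Orientations are given as a rotation vector (axis times angle).
In Python, from plant import manip gives the robot as it stands. The module is installed in compiled form; this text tells all that it offers.
- The arm moves only by the tool play_rows, never from a script. Its argument "moves" is a list of rows, each a list of 7 numbers: the shift along the tool's x, y, z scaled (see below), then the turn, a rotation vector about the tool's x, y, z scaled (see below), then the closure, from -1 (fully open) to 1 (shut). A call has 1 to 5 rows; each row shifts and turns the commanded pose from where the row before left it, along the tool's axes as they then stand; what a row does not reach is not made up. The controller multiplies each number of a shift by 0.15 m and each number of a turn by pi rad. A row lasts 1/12 s, in which the tool goes at most 41.7 mm and 7.16 degrees, less where a joint would pass 70% of its speed; a pose out of reach is approached as far as the arm can. A call with a number of a shift or a turn outside -1 to 1 is refused whole. A call with a gripper value outside its range is refused whole. The fingers move at their own pace and stop on an object; "squeeze" is the grip in N (left out, the last holds). Time passes only in rows, so rows that do not move let the fingers close. It gives the time, the measured TCP pose, the force, the opening and the grip force at its end, in the units of the state.
- manip.get_state(): the state, without advancing time (a new reading comes with each control period).
- manip.grab_frame(name): name is "scene" or "top"; returns the picture (420x560x3 uint8, blue, green, red); there is no depth.
- manip.calibration(name): a dict with "fx", "fy", "cx", "cy" (pixels), "R" (3x3) and "t" (3): a world point X has camera coordinates R X + t. Camera axes: x right, y down, z forward; pixel columns grow to the right and rows downward; lengths in m; the calibration is good to about 2 mm. A picture is of the moment at which its call begins. calibration takes no time and is no camera call.
- manip.finish_job(): hands the job in; it is judged then, once.
Trained networks look in the newest picture that a camera, given by its name, has taken for a name from the list of things; names that differ only in an ending like _2 or _b are one class to them, and where a whole thing is asked for, a point or a joint stands for the part that bears it (a point fixed in the world has none). Each returns a list of dicts, best first, with "p" (0 to 1); they miss things now and then, are a little off and sometimes report something else, mostly with a low value. They report only what shows in the picture. A call takes as long as a camera call. They do not tell look-alikes from the thing itself.
- manip.search_frame(camera, name): "rect" ([left, top, width, height] in pixels, round what is visible of it).
- manip.trace(camera, name): "region" (420x560 bool, what is visible of it) and "rect" ([left, top, width, height] in pixels, round what is visible of it).
The state is a dict: "clock": time; "joint_pos": joint angles; "qvel": joint speeds; "joint_efforts": joint torques, N m; "ee_pos": TCP position; "eef_rot": TCP orientation; "force": force on the tool from outside, world axes, zero at the start; "moment": the same for the moment, N m; "width": finger opening in m; "finger_force": force on a finger pad.
Only numpy, scipy, OpenCV 4.12 (cv2) and the standard library are available. Lean on these libraries where they do the work, as an engineer would, in place of code of your own. Each camera call takes 0.05 s, during which the arm holds its last target. There are 200 camera calls.

## Task

I am about to screw the brackets onto the back of this drawer front and need a third hand. Stand the loose bench dog upright and fully down in the empty hole at the other end of the row from the dog already standing in the board (the hole between them stays empty) and let go of it, then ease the drawer front, flat on the board, square up against both dogs. Finish while holding it there with a steady push of about 15 N shared by the two dogs, without banging it or disturbing the things lying about the bench.

Things in the scene. Friction and masses are not known exactly. Their poses are not given: they have to be found in the camera images.
- board: brown MDF dog-hole board, 320 x 300 mm, 38 mm thick, fixed on the bench. Origin: centre of its underside (bench height), z up; its x runs along the 320 mm side, roughly away from the robot (up to 0.3 rad off), its y along the 300 mm side, roughly left. Nine 20 mm through holes, mouths bevelled 1.5 mm, at x and y -96, 0, +96 mm. The dog row is the leftmost, y +96 mm
- hole_near (a point): centre of the mouth, in the board's top face, of the hole at the end of the dog row nearest the robot (board x -96, y +96 mm): a dog already stands in it
- hole_far (a point): centre of the mouth, in the board's top face, of the empty hole at the other end of the dog row, away from the robot (board x +96, y +96 mm): the loose dog goes here
- dog_set: bench dog already standing in the board: turned aluminium, the same as the loose one. Origin at the centre of the foot, z up along its axis
- dog_loose: loose bench dog, turned aluminium, 90 g, standing on the bench left of the board. Shank 18.8 mm diameter, 32 mm long, foot bevelled; above it a head 30 mm in diameter, 34 mm tall; 66 mm in all. Origin: centre of the foot, z up its axis. Fully down, the head's shoulder rests on the board (origin 6 mm above the bench)
- front: drawer front, slab of pale wood lying face down on the board: 300 x 110 x 19 mm, about 0.4 kg, two small bores near each end. Origin: centre of its underside; x along the 300 mm side and roughly the dog row, y towards the dogs. It starts 3 to 6 cm short of the dogs, a little askew, and slides with 1 to 4 N. Against both dogs its origin is at board y +26 mm; push the long edge at its y -55 mm
- fittings: grey open tray, 150 x 110 x 32 mm, with the two steel brackets and screws, right of the board: leave alone. Origin at the centre of its underside
- driver: cordless drill driver standing on its battery, about 205 mm tall, right of the board, nearer the robot than the tray: leave alone. Origin at the centre of its underside
- glue: white glue bottle, 62 mm diameter, 180 mm tall, standing left of the board beyond the loose dog: leave alone. Origin at the centre of its underside
Things that resemble listed ones, but are neither listed nor needed, are in the scene too. Leave any black, red or yellow look-alike of the dog_loose alone.

How it is judged:
On the way:
1. the loose dog stands fully down in the empty end hole of the dog row, let go (horizontal distance between dog_loose and hole_far below 0.004 m and z of dog_loose in the frame of board below 0.009 m and angle between dog_loose's own z axis and vertical below 0.1 rad and contact force between the fingers and dog_loose below 0.1 N), for 0.2 s.
At the end, for the whole second after the job is handed in: The gripper still presses the drawer front, flat (4 mm, 0.04 rad) and still (10 mm/s) on the board, against both dogs, 3 to 15 N on each through the last second; both dogs stand fully down (3 mm), upright (0.1 rad) and centred (4 mm) in the end holes of the dog row (horizontal distance between dog_loose and hole_far below 0.004 m and z of each of dog_loose, dog_set in the frame of board below 0.009 m and angle between each of dog_loose, dog_set's own z axis and vertical below 0.1 rad and horizontal distance between dog_set and hole_near below 0.004 m and contact force between front and dog_loose between 3 and 15 N and contact force between front and dog_set between 3 and 15 N and contact force between the fingers and front above 5 N and z of front in the frame of board below 0.042 m and angle between front's own z axis and vertical below 0.04 rad and linear speed of front below 0.01 m/s); the arm keeps its last pose, push and grip.
It fails at once if the drawer front is banged against a dog (over 40 N) (contact force between front and dog_loose above 40 N or contact force between front and dog_set above 40 N).
It fails at once if the tray, the driver or the glue bottle is moved by more than 30 mm (distance of any of fittings, driver, glue from where it was at the start of the episode above 0.03 m).
It also fails if it takes over 51 s, if anything falls off the work surface, if the arm or the gripper's body presses on something with over 40 N, if the wrist force passes 120 N, or if a joint passes its speed limit or range.

## Working session

There is one attempt and no reset: what is moved stays moved. The work goes in short steps, Python scripts to look and compute and a tool call to move; the robot and the scene stay as the last step left them, time stands still between calls to the robot, and variables do not carry over. Pictures are saved under pics/ and viewed, at most 10 in all, crops included, and the job is handed in when it is done.

Besides the shell and the picture viewer there is one more tool, called as name(argument=value, ...), one argument or row to a line, values as JSON. play_rows: Moves the arm, as the interface text tells. Shifts and turns lie within -1 to 1; 1 stands for 0.15 m of shift or pi rad of turn. Its arguments: {"type":"object","properties":{"moves":{"type":"array"},"squeeze":{"type":"number"}},"required":["moves"]}

```bash
mkdir -p pics; ls; python3 - <<'E'
from plant import manip
import cv2,numpy as np
for c in("scene","top"):
    im=manip.grab_frame(c); cv2.imwrite(f"pics/{c}0.png",im)
    k=manip.calibration(c); print(c,{a:np.round(b,4).tolist() for a,b in k.items()})
    for n in("board","dog_loose","front","hole_far","glue","fittings","driver"):
        print(n,[(np.round(d["rect"]).tolist(),round(d["p"],2)) for d in manip.search_frame(c,n)])
s=manip.get_state();print({k:np.round(v,3).tolist() for k,v in s.items()})
E
```

```text
pics
scene {'fx': 544.7901, 'fy': 544.7901, 'cx': 274.6301, 'cy': 206.0612, 'R': [[-0.0866, 0.9962, -0.005], [0.5915, 0.0474, -0.8049], [-0.8016, -0.0727, -0.5934]], 't': [0.0604, -0.2322, 1.8402]}
board [([191.0, 186.0, 128.0, 98.0], 0.56)]
dog_loose [([414.0, 172.0, 10.0, 22.0], 0.68), ([431.0, 187.0, 13.0, 28.0], 0.66), ([384.0, 192.0, 11.0, 28.0], 0.64)]
front [([219.0, 189.0, 50.0, 81.0], 0.91), ([279.0, 187.0, 10.0, 14.0], 0.37)]
hole_far [([193.0, 185.0, 127.0, 100.0], 0.7)]
glue [([445.0, 223.0, 35.0, 76.0], 0.88)]
fittings [([63.0, 217.0, 61.0, 50.0], 0.67)]
driver [([97.0, 123.0, 53.0, 93.0], 0.81)]
top {'fx': 462.4171, 'fy': 462.4171, 'cx': 275.5427, 'cy': 211.4743, 'R': [[-0.0068, -0.9999, -0.0082], [-0.984, 0.0082, -0.1778], [0.1778, 0.0069, -0.984]], 't': [-0.0193, 0.4876, 1.4717]}
board [([238.0, 147.0, 106.0, 108.0], 0.78), ([155.0, 234.0, 11.0, 9.0], 0.51), ([270.0, 148.0, 54.0, 91.0], 0.25)]
dog_loose [([147.0, 261.0, 7.0, 10.0], 0.5), ([155.0, 234.0, 10.0, 10.0], 0.43)]
front [([272.0, 150.0, 53.0, 91.0], 0.67), ([240.0, 146.0, 106.0, 108.0], 0.5)]
hole_far [([235.0, 147.0, 108.0, 110.0], 0.63)]
glue [([125.0, 138.0, 32.0, 30.0], 0.85)]
fittings [([390.0, 157.0, 39.0, 47.0], 0.97)]
driver [([387.0, 208.0, 44.0, 70.0], 0.61)]
{'clock': 0.8, 'joint_pos': [-1.45, 0.426, 0.074, 1.606, -0.034, 1.111, -0.067], 'qvel': [0.001, -0.0, 0.001, -0.002, 0.001, 0.0, -0.0], 'joint_efforts': [0.001, -94.943, 3.758, -46.39, 0.019, 0.002, -0.0], 'ee_pos': [0.18, 0.651, 0.242], 'eef_rot': [-0.423, -3.113, 0.0], 'force': [0.82, 0.437, -0.391], 'moment': [0.036, 0.024, 0.027], 'finger_force': 0.0, 'width': 0.085}
```

```bash
python3 - <<'E'
import cv2,numpy as np
a=cv2.imread("pics/scene0.png")[110:310,50:500]
b=cv2.imread("pics/top0.png")[120:300,90:450]
cv2.imwrite("pics/s1.png",cv2.resize(a,(800,356),interpolation=cv2.INTER_CUBIC))
cv2.imwrite("pics/t1.png",cv2.resize(b,(800,400),interpolation=cv2.INTER_CUBIC))
E
```

```text
(no output)
```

View pics/s1.png

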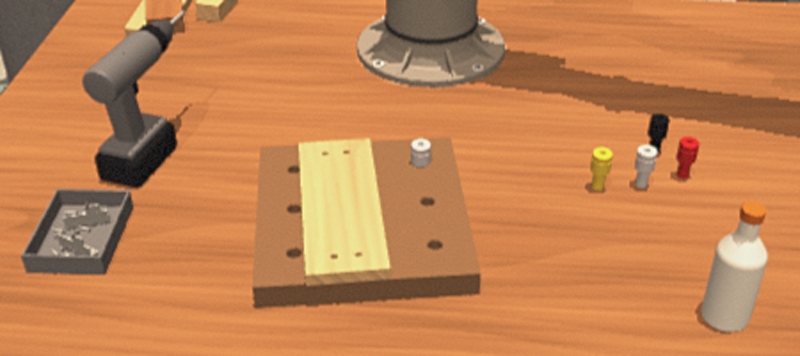

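View pics/t1.png

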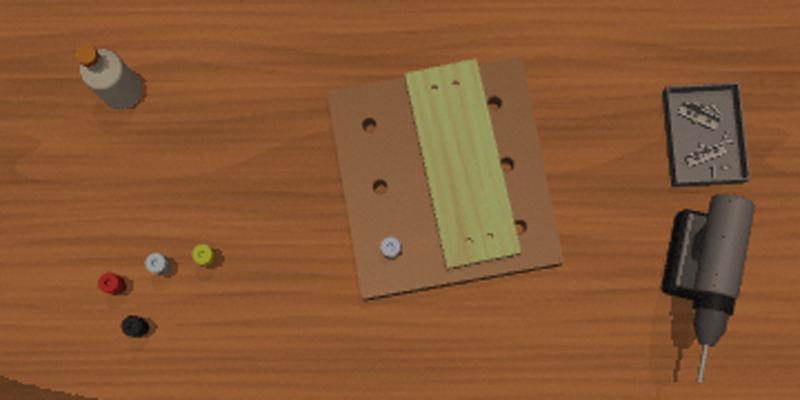

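Top view: the board sits in the middle with the pale front on it, and the set dog stands in the near-left hole at about (266,231). hole_far is empty at about (256,176).

Candidates for dog_loose (top view / scene view):

| Candidate | Top px | Scene px |
|---|---|---|
| silver | (161,239) | (413,203) |
| yellow | (181,235) | (388,205) |
| red | (140,247) | (436,199) |
| black | (151,267) | (420,183) |

I choose the silver one, and will now measure it and check it in a close crop.

```bash
cat > h.py <<'E'
import cv2,numpy as np
from scipy.optimize import minimize
from scipy.ndimage import map_coordinates
from plant import manip
K={c:manip.calibration(c) for c in("scene","top")}
def proj(c,X):
    k=K[c];P=np.atleast_2d(X)@np.array(k["R"]).T+np.array(k["t"])
    return np.c_[k["fx"]*P[:,0]/P[:,2]+k["cx"],k["fy"]*P[:,1]/P[:,2]+k["cy"]]
def ray(c,uv,z):
    k=K[c];R=np.array(k["R"]);C=-R.T@np.array(k["t"])
    d=R.T@np.array([(uv[0]-k["cx"])/k["fx"],(uv[1]-k["cy"])/k["fy"],1]);return C+d*(z-C[2])/d[2]
def gradmag(im,s=.8):
    g=cv2.GaussianBlur(im,(0,0),s).astype(float)
    return sum(np.hypot(cv2.Sobel(g[...,i],-1,1,0),cv2.Sobel(g[...,i],-1,0,1)) for i in range(3))
def score(G,cams,X):
    return sum(np.minimum(map_coordinates(G[c],proj(c,X).T[::-1],order=1),400).mean() for c in cams)
def place(L,p):
    c,s=np.cos(p[2]),np.sin(p[2]);return np.c_[L[:,0]*c-L[:,1]*s+p[0],L[:,0]*s+L[:,1]*c+p[1],L[:,2]]
def rect(lx,ly,z,n=80):
    t=np.linspace(-1,1,n);o=np.ones(n)
    return np.vstack([np.c_[a*lx/2,b*ly/2,z*o] for a,b in((t,o),(t,-o),(o,t),(-o,t))])
def circ(x,y,r,z,n=60):
    a=np.linspace(0,2*np.pi,n);return np.c_[x+r*np.cos(a),y+r*np.sin(a),z+0*a]
def fit(G,L,p0,cams,step=.006):
    best=None
    for d in (-1,0,1):
        for e in (-1,0,1):
            q=np.array(p0,float);q[:2]+=np.array([d,e])*step
            S=np.vstack([q]+[q+v for v in np.diag([.005,.005,.04])[:len(q)]])
            f=(lambda p:-score(G,cams,place(L,np.r_[p,0][:3])))
            r=minimize(f,q,method="Nelder-Mead",options=dict(initial_simplex=S,xatol=1e-5,fatol=1e-3))
            if best is None or r.fun<best.fun:best=r
    return best
E
python3 - <<'E'
from h import *
I={c:cv2.imread(f"pics/{c}0.png") for c in K};G={c:gradmag(I[c]) for c in K}
cr=np.array([[328,92],[521,60],[562,264],[364,297]])*.45+[90,120]
W=np.array([ray("top",u,.038) for u in cr]);print(W.round(3),np.linalg.norm(W-np.roll(W,-1,0),axis=1))
d=W[0]-W[3];p0=[*W.mean(0)[:2],np.arctan2(d[1],d[0])]
B=np.vstack([rect(.32,.30,.038)]+[circ(x,.096,.0107,.038) for x in(0,.096)])
for cs in(["top"],["scene"],["top","scene"]):
    r=fit(G,B,p0,cs);print("board",cs,r.x.round(4),round(r.fun,1))
b=r.x
fr=np.array([[406,73],[474,59],[521,254],[446,269]])*.45+[90,120]
W=np.array([ray("top",u,.057) for u in fr]);d=W[0]-W[3]
for cs in(["top"],["scene"],["top","scene"]):
    r=fit(G,rect(.3,.11,.057),[*W.mean(0)[:2],np.arctan2(d[1],d[0])],cs);print("front",cs,r.x.round(4),round(r.fun,1))
for n,u in(("loose",(157,264)),("set",(391,246))):
    z=.066 if n=="loose" else .072
    g=ray("top",np.array(u)*.45+[90,120],z)[:2]
    for cs in(["top"],["scene"],["top","scene"]):
        r=fit(G,circ(0,0,.015,z),g,cs,.004);print(n,cs,r.x.round(4),round(r.fun,1))
print("hole near/far/mid",place(np.array([[-.096,.096,0],[.096,.096,0],[0,.096,0]]),b).round(4))
for n,u in dict(yel=(203,254),red=(111,282),blk=(134,327)).items(): print(n,ray("top",np.array(u)*.45+[90,120],.066).round(3))
a=I["scene"][165:225,370:455]; cv2.imwrite("pics/crop.png",cv2.resize(a,None,fx=7,fy=7,interpolation=cv2.INTER_CUBIC))
E
```

```text
[[ 0.66   0.103  0.038]
 [ 0.708 -0.189  0.038]
 [ 0.396 -0.241  0.038]
 [ 0.35   0.048  0.038]] [0.29644277 0.31587424 0.29330287 0.31485401]
board ['top'] [ 0.5341 -0.0681  0.1706] -215.1
board ['scene'] [ 0.5304 -0.0707  0.1683] -268.1
board ['top', 'scene'] [ 0.533  -0.0696  0.1701] -464.6
front ['top'] [ 0.5495 -0.0958  0.2024] -331.3
front ['scene'] [ 0.546  -0.0978  0.2101] -393.2
front ['top', 'scene'] [ 0.5489 -0.096   0.1999] -708.1Traceback (most recent call last):
  File "<stdin>", line 18, in <module>
  File "h.py", line 29, in fit
    S=np.vstack([q]+[q+v for v in np.diag([.005,.005,.04])[:len(q)]])
                     ~^~
ValueError: operands could not be broadcast together with shapes (2,) (3,)
```

```bash
sed -i 's/np.diag(\[.005,.005,.04\])\[:len(q)\]/np.diag([.005,.005,.04][:len(q)])/' h.py
python3 - <<'E'
from h import *
I={c:cv2.imread(f"pics/{c}0.png") for c in K};G={c:gradmag(I[c]) for c in K}
b=[.533,-.0696,.1701]
for n,u in(("loose",(157,264)),("set",(391,246))):
    z=.066 if n=="loose" else .072
    g=ray("top",np.array(u)*.45+[90,120],z)[:2];print(n,g)
    for cs in(["top"],["scene"]):
        r=fit(G,circ(0,0,.015,z),g,cs,.004);print(n,cs,r.x.round(4),round(r.fun,1))
for bb in ([ 0.5341,-0.0681,0.1706],[ 0.5304,-0.0707,0.1683]):print("hole near/far/mid",place(np.array([[-.096,.096,0],[.096,.096,0],[0,.096,0]]),bb).round(4).tolist())
for n,u in dict(yel=(203,254),red=(111,282),blk=(134,327)).items(): print(n,ray("top",np.array(u)*.45+[90,120],.066).round(3))
a=I["scene"][165:225,370:455]; cv2.imwrite("pics/crop.png",cv2.resize(a,None,fx=7,fy=7,interpolation=cv2.INTER_CUBIC))
E
```

```text
loose [0.39762461 0.34514199]
loose ['top'] [0.4011 0.3486] -400.0
loose ['scene'] [0.3986 0.3461] -400.0
set [0.42025516 0.00785797]
set ['top'] [0.4201 0.0097] -399.2
set ['scene'] [0.4213 0.0089] -400.0
hole near/far/mid [[0.4232, 0.0102, 0.0], [0.6124, 0.0428, 0.0], [0.5178, 0.0265, 0.0]]
hole near/far/mid [[0.4197, 0.0079, 0.0], [0.609, 0.04, 0.0], [0.5143, 0.0239, 0.0]]
yel [0.412 0.279 0.066]
red [0.372 0.41  0.066]
blk [0.308 0.375 0.066]
```

View pics/crop.png

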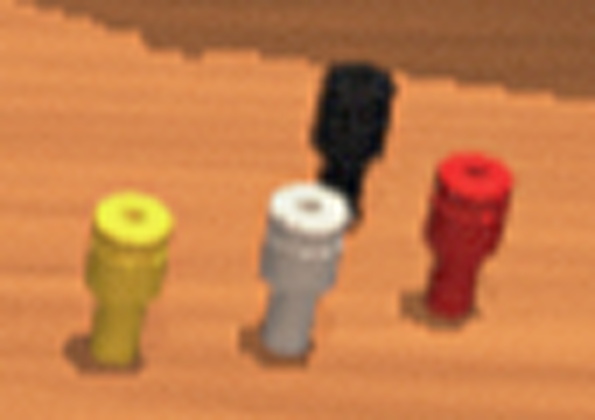

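```bash
sed -i 's/,400).mean/,CLIP).mean/; s/^K=/CLIP=400\nK=/' h.py
cat >> h.py <<'E'
from scipy.spatial.transform import Rotation as Ro
def delta(target,closedeg=None):
    """shift (in units of .15 m) in present tool axes, and turn about tool z in units of pi, to a vertical tool"""
    s=manip.get_state();R=Ro.from_rotvec(s["eef_rot"]);d=R.inv().apply(np.array(target)-s["ee_pos"])
    y=R.as_matrix()[:,1];a=np.degrees(np.arctan2(y[1],y[0]));o=[]
    if closedeg is not None:
        t=(a-closedeg+90)%180-90;o=(t,t/180)
    print("clock",round(s["clock"],2),"tcp",np.round(s["ee_pos"],4),"axisdeg",round(a,2),"tilt",R.as_matrix()[:,2].round(4),"F",np.round(s["force"],1),"w",round(float(s["width"]),4))
    print("shift units",(d/.15).round(3),"turn",np.round(o,3))
E
python3 - <<'E'
import h
from h import *
h.CLIP=1e9
I={c:cv2.imread(f"pics/{c}0.png") for c in K};G={c:gradmag(I[c]) for c in K}
for n,g,z in(("loose",(.399,.346),.066),("set",(.4208,.009),.072)):
    for cs in(["top"],["scene"],["top","scene"]):
        r=fit(G,circ(0,0,.0145,z),g,cs,.003);print(n,cs,r.x.round(4),round(r.fun,1),[proj(c,[*r.x,z]).round(1).tolist() for c in cs])
delta([.399,.346,.20],17)
E
```

```text
loose ['top'] [0.4009 0.349 ] -550.3 [[[159.5, 237.8]]]
loose ['scene'] [0.3999 0.3472] -935.9 [[[413.7, 194.0]]]
loose ['top', 'scene'] [0.4003 0.3482] -1449.1 [[[159.7, 238.0]], [[414.0, 194.1]]]
set ['top'] [0.421  0.0104] -470.6 [[[265.1, 230.5]]]
set ['scene'] [0.4211 0.0079] -765.0 [[[286.4, 190.9]]]
set ['top', 'scene'] [0.4211 0.0087] -1204.1 [[[265.7, 230.4]], [[286.7, 190.9]]]
clock 0.8 tcp [0.1799 0.6506 0.2423] axisdeg 74.54 tilt [-0. -0. -1.] F [ 0.8  0.4 -0.4] w 0.0853
shift units [-1.949 -1.567  0.282] turn [57.537  0.32 ]
```

play_rows(
  moves=[
    [-0.195, -0.157, 0.028, 0, 0, 0, -0.4],
    [-0.195, -0.157, 0.028, 0, 0, 0, -0.4],
    [-0.195, -0.157, 0.028, 0, 0, 0, -0.4],
    [-0.195, -0.157, 0.028, 0, 0, 0, -0.4],
    [-0.195, -0.157, 0.028, 0, 0, 0, -0.4],
  ],
  squeeze=40,
)

```text
clock: 1.22
ee_pos: [0.2902, 0.4965, 0.2212]
eef_rot: [0.422, 3.113, 0.0]
force: [0.8, 1.4, 0.8]
width: 0.06
finger_force: 0.0
```

play_rows(
  moves=[
    [-0.195, -0.157, 0.028, 0, 0, 0, -0.4],
    [-0.195, -0.157, 0.028, 0, 0, 0, -0.4],
    [-0.195, -0.157, 0.028, 0, 0, 0, -0.4],
    [-0.195, -0.157, 0.028, 0, 0, 0, -0.4],
    [-0.195, -0.157, 0.028, 0, 0, 0, -0.4],
  ],
)

```text
clock: 1.63
ee_pos: [0.3999, 0.344, 0.2004]
eef_rot: [0.422, 3.113, 0.001]
force: [1.8, 1.0, -0.0]
width: 0.0599
finger_force: 0.0
```

play_rows(
  moves=[
    [0, 0, 0, 0, 0, 0.039, -0.4],
    [0, 0, 0, 0, 0, 0.039, -0.4],
    [0, 0, 0, 0, 0, 0.039, -0.4],
    [0, 0, 0, 0, 0, 0.039, -0.4],
    [0, 0, 0, 0, 0, 0.039, -0.4],
  ],
)

```text
clock: 2.05
ee_pos: [0.3992, 0.3455, 0.2004]
eef_rot: [-1.351, -2.836, -0.0]
force: [0.1, 0.2, 0.6]
width: 0.0596
finger_force: 0.0
```

play_rows(
  moves=[
    [0, 0, 0, 0, 0, 0.039, -0.4],
    [0, 0, 0, 0, 0, 0.039, -0.4],
    [0, 0, 0, 0, 0, 0.039, -0.4],
    [0, 0, 0, 0, 0, 0, -0.4],
    [0, 0, 0, 0, 0, 0, -0.4],
  ],
)

```text
clock: 2.47
ee_pos: [0.399, 0.3458, 0.2004]
eef_rot: [1.833, 2.552, 0.0]
force: [-0.8, 0.7, -0.3]
width: 0.0601
finger_force: 0.0
```

```bash
python3 -c "
from h import *
delta([.400,.3475,.12],17)"
```

```text
clock 2.47 tcp [0.399  0.3458 0.2004] axisdeg 18.62 tilt [ 1.e-04  0.e+00 -1.e+00] F [-0.8  0.7 -0.3] w 0.0601
shift units [0.009 0.01  0.536] turn [1.621 0.009]
```

play_rows(
  moves=[
    [0.009, 0.01, 0.2, 0, 0, 0, -0.4],
    [0, 0, 0.2, 0, 0, 0, -0.4],
    [0, 0, 0.2, 0, 0, 0, -0.4],
    [0, 0, 0.2, 0, 0, 0, -0.4],
    [0, 0, 0.2, 0, 0, 0, -0.4],
  ],
)

```text
clock: 2.88
ee_pos: [0.4, 0.3474, 0.0491]
eef_rot: [-1.831, -2.552, -0.001]
force: [0.8, 0.7, -0.4]
width: 0.0597
finger_force: 0.0
```

```bash
python3 - <<'E'
from h import *
delta([.400,.3475,.048],17)
for c in K: cv2.imwrite(f"pics/{c}2.png",manip.grab_frame(c))
a=cv2.resize(cv2.imread("pics/scene2.png")[120:240,350:470],(396,396),interpolation=2)
b=cv2.resize(cv2.imread("pics/top2.png")[190:290,110:210],(396,396),interpolation=2)
cv2.imwrite("pics/g.png",np.hstack([a,b]))
E
```

```text
clock 2.88 tcp [0.4    0.3474 0.0491] axisdeg 18.68 tilt [ 2.e-04  5.e-04 -1.e+00] F [ 0.8  0.7 -0.4] w 0.0597
shift units [0.    0.    0.007] turn [1.678 0.009]
```

View pics/g.png

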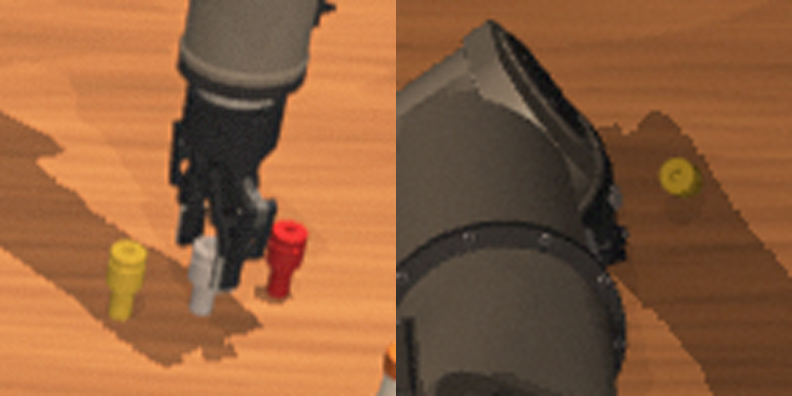

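Left pane (scene): the silver dog at about (412,203) stands between the two fingers, and the red and yellow ones are clear. I close the gripper.

play_rows(
  moves=[
    [0, 0, 0, 0, 0, 0, 1],
    [0, 0, 0, 0, 0, 0, 1],
    [0, 0, 0, 0, 0, 0, 1],
    [0, 0, 0, 0, 0, 0, 1],
    [0, 0, 0, 0, 0, 0, 1],
  ],
  squeeze=40,
)

```text
clock: 3.4
ee_pos: [0.4009, 0.3483, 0.0521]
eef_rot: [1.837, 2.548, 0.005]
force: [0.2, -0.1, 10.4]
width: 0.0287
finger_force: 39.8
```

play_rows(
  moves=[
    [0, 0, 0, 0, 0, 0, 1],
    [0, 0, 0, 0, 0, 0, 1],
    [0, 0, -0.1, 0, 0, 0, 1],
    [0, 0, -0.2, 0, 0, 0, 1],
    [0, 0, -0.2, 0, 0, 0, 1],
  ],
)

```text
clock: 3.82
ee_pos: [0.3998, 0.347, 0.1267]
eef_rot: [-1.838, -2.548, 0.001]
force: [1.3, 1.4, -0.7]
width: 0.0285
finger_force: 39.6
```

```bash
python3 -c "
from h import *
delta([.6107,.0414,.14],9.7)"
```

```text
clock 3.82 tcp [0.3998 0.347  0.1267] axisdeg 18.4 tilt [-4.e-04 -6.e-04 -1.e+00] F [ 1.3  1.4 -0.7] w 0.0285
shift units [-2.377  0.691 -0.088] turn [8.702 0.048]
```

play_rows(
  moves=[
    [-0.23, 0.069, -0.02, 0, 0, 0, 1],
    [-0.238, 0.069, -0.02, 0, 0, 0, 1],
    [-0.238, 0.069, -0.02, 0, 0, 0, 1],
    [-0.238, 0.069, -0.02, 0, 0, 0, 1],
    [-0.238, 0.069, 0, 0, 0, 0, 1],
  ],
)

```text
clock: 4.23
ee_pos: [0.5062, 0.1943, 0.1392]
eef_rot: [1.836, 2.548, 0.004]
force: [2.3, 0.5, -0.7]
width: 0.0286
finger_force: 39.6
```

play_rows(
  moves=[
    [-0.238, 0.069, 0, 0, 0, 0, 1],
    [-0.238, 0.069, 0, 0, 0, 0, 1],
    [-0.238, 0.069, 0, 0, 0, 0, 1],
    [-0.238, 0.069, 0, 0, 0, 0, 1],
    [-0.238, 0.069, 0, 0, 0, 0, 1],
  ],
)

```text
clock: 4.65
ee_pos: [0.6115, 0.0409, 0.1387]
eef_rot: [1.837, 2.548, 0.002]
force: [0.2, 1.3, -0.1]
width: 0.0286
finger_force: 39.6
```

play_rows(
  moves=[
    [0, 0, 0, 0, 0, 0.024, 1],
    [0, 0, 0, 0, 0, 0.024, 1],
    [0, 0, 0, 0, 0, 0, 1],
    [0, 0, 0, 0, 0, 0, 1],
  ],
)

```text
clock: 4.98
ee_pos: [0.6105, 0.0427, 0.1381]
eef_rot: [2.021, 2.405, 0.001]
force: [-0.1, 0.2, -0.5]
width: 0.0284
finger_force: 39.7
```

```bash
python3 - <<'E'
from h import *
delta([.6107,.0414,.10],9.7)
for c in K: cv2.imwrite(f"pics/{c}3.png",manip.grab_frame(c))
a=cv2.resize(cv2.imread("pics/scene3.png")[160:280,230:350],(396,396),interpolation=2)
b=cv2.resize(cv2.imread("pics/top3.png")[140:260,200:320],(396,396),interpolation=2)
cv2.imwrite("pics/g3.png",np.hstack([a,b]))
E
```

```text
clock 4.98 tcp [0.6105 0.0427 0.1381] axisdeg 9.91 tilt [ 7.e-04  4.e-04 -1.e+00] F [-0.1  0.2 -0.5] w 0.0284
shift units [-0.009 -0.     0.254] turn [0.211 0.001]
```

View pics/g3.png

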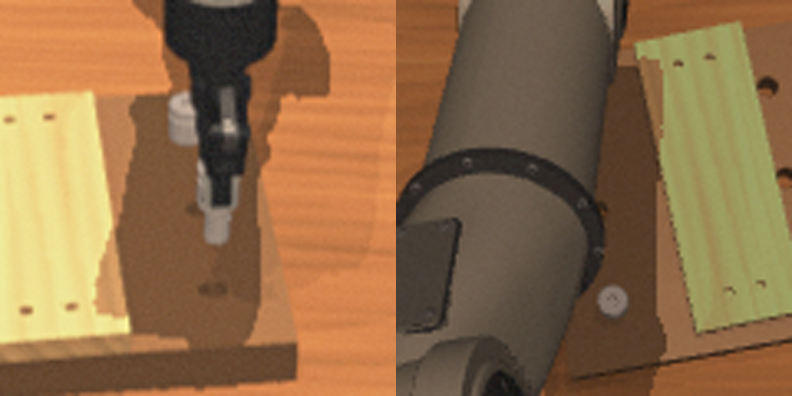

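The silver dog hangs upright in the fingers with its foot at scene px (295,233), just above the dark hole_far at (294,248). I lower it to about 1 cm above the board and compare.

play_rows(
  moves=[
    [-0.009, 0, 0.1, 0, 0, 0, 1],
    [0, 0, 0.1, 0, 0, 0, 1],
    [0, 0, 0.05, 0, 0, 0, 1],
    [0, 0, 0, 0, 0, 0, 1],
  ],
)

```text
clock: 5.42
ee_pos: [0.6097, 0.0414, 0.0985]
eef_rot: [-2.022, -2.403, 0.003]
force: [-0.3, 0.3, -1.5]
width: 0.0289
finger_force: 39.7
```

```bash
python3 - <<'E'
from h import *
delta([.6107,.0414,.058],9.7)
s=manip.get_state()["ee_pos"]
im=manip.grab_frame("scene");cv2.imwrite("pics/scene4.png",im)
print("pred foot",proj("scene",[s[0],s[1],s[2]-.052]),"pred hole avg",proj("scene",[.6107,.0414,.038]))
u0,v0=275,220
z=10;a=cv2.resize(im[v0:v0+42,u0:u0+42],None,fx=z,fy=z,interpolation=cv2.INTER_CUBIC)
def dr(p,r,h,col,off=0):
    q=((proj("scene",circ(p[0],p[1],r,h))-[u0,v0]+.5)*z).astype(int);cv2.polylines(a,[q],True,col,1)
dr([s[0],s[1]],.0094,s[2]-.052,(255,0,0));dr([.609,.040],.01,.038,(0,255,0));dr([.609,.040],.0115,.038,(0,255,0))
cv2.imwrite("pics/g4.png",a)
E
```

```text
clock 5.42 tcp [0.6097 0.0414 0.0985] axisdeg 9.85 tilt [-2.3e-03 -4.0e-04 -1.0e+00] F [-0.3  0.3 -1.5] w 0.0289
shift units [-0.001  0.007  0.27 ] turn [0.152 0.001]
pred foot [[294.67089663 244.41497813]] pred hole avg [[294.59452124 247.36070271]]
```

View pics/g4.png

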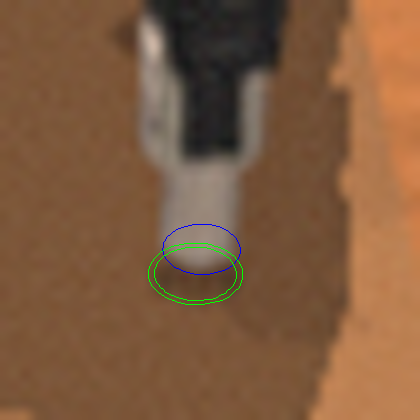

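```bash
python3 - <<'E'
import h
from h import *
h.CLIP=1e9
I={c:cv2.imread(f"pics/{c}0.png") for c in K};G={c:gradmag(I[c]) for c in K}
def cen(c,g,zz):
    # darkness-weighted centroid around predicted pixel
    u=proj(c,[*g,zz])[0];m=I[c].astype(float).sum(2);y,x=np.mgrid[:420,:560]
    w=np.clip(np.median(m[int(u[1])-9:int(u[1])+10,int(u[0])-9:int(u[0])+10])*.85-m,0,None)*(np.hypot(x-u[0],y-u[1])<7)
    return np.array([(w*x).sum(),(w*y).sum()])/w.sum()
for n,g in(("far",(.6107,.0414)),("mid",(.516,.0252))):
    for c in K:
        r=fit(G,circ(0,0,.0107,.038),g,[c],.003);q=cen(c,g,.038);print(n,c,r.x.round(4),round(r.fun),q.round(2),ray(c,q,.038).round(4))
E
```

```text
far scene [0.6099 0.0404] -449 [294.21 247.15] [0.61   0.0404 0.038 ]
far top [0.6109 0.0424] -364 [255.38 174.92] [0.613  0.0435 0.038 ]
mid scene [0.5149 0.0241] -453 [290.01 222.87] [0.5154 0.0241 0.038 ]
mid top [0.5167 0.0267] -348 [260.23 202.52] [0.5189 0.0274 0.038 ]
```

play_rows(
  moves=[
    [-0.007, 0, 0, 0, 0, 0, 1],
    [0, 0, 0.03, 0, 0, 0, 1],
    [0, 0, 0.03, 0, 0, 0, 1],
    [0, 0, 0.02, 0, 0, 0, 1],
    [0, 0, 0.01, 0, 0, 0, 1],
  ],
)

```text
clock: 5.88
ee_pos: [0.6106, 0.0401, 0.0858]
eef_rot: [-2.024, -2.402, 0.001]
force: [-0.5, 1.4, 0.3]
width: 0.0287
finger_force: 39.9
```

```bash
python3 -c "
from h import *
delta([.6099,.0404,.058],9.7)"
```

```text
clock 5.88 tcp [0.6106 0.0401 0.0858] axisdeg 9.75 tilt [-7.e-04  0.e+00 -1.e+00] F [-0.5  1.4  0.3] w 0.0287
shift units [ 0.003 -0.004  0.186] turn [0.051 0.   ]
```

play_rows(
  moves=[
    [0.002, -0.004, 0.02, 0, 0, 0, 1],
    [0, 0, 0.03, 0, 0, 0, 1],
    [0, 0, 0.03, 0, 0, 0, 1],
    [0, 0, 0.02, 0, 0, 0, 1],
  ],
)

```text
clock: 6.22
ee_pos: [0.6101, 0.0402, 0.0706]
eef_rot: [-2.025, -2.402, 0.001]
force: [-1.2, 0.8, -0.3]
width: 0.029
finger_force: 39.8
```

```bash
python3 -c "
from h import *
delta([.6099,.0404,.058],9.7)"
```

```text
clock 6.22 tcp [0.6101 0.0402 0.0706] axisdeg 9.74 tilt [-4.e-04 -1.e-04 -1.e+00] F [-1.2  0.8 -0.3] w 0.029
shift units [ 0.002 -0.001  0.084] turn [0.043 0.   ]
```

It is in the hole with no force on it. I continue down until the shoulder makes contact.

play_rows(
  moves=[
    [0, 0, 0.03, 0, 0, 0, 1],
    [0, 0, 0.03, 0, 0, 0, 1],
    [0, 0, 0.015, 0, 0, 0, 1],
    [0, 0, 0, 0, 0, 0, 1],
  ],
)

```text
clock: 6.55
ee_pos: [0.61, 0.0402, 0.0594]
eef_rot: [-2.025, -2.402, 0.001]
force: [0.7, 1.3, -1.8]
width: 0.0291
finger_force: 39.7
```

play_rows(
  moves=[
    [0, 0, 0.01, 0, 0, 0, 1],
    [0, 0, 0, 0, 0, 0, 1],
  ],
)

```text
clock: 6.72
ee_pos: [0.6103, 0.0402, 0.0585]
eef_rot: [2.025, 2.402, 0.0]
force: [-0.0, -0.0, -2.1]
width: 0.0288
finger_force: 39.8
```

play_rows(
  moves=[
    [0, 0, 0.008, 0, 0, 0, 1],
    [0, 0, 0.008, 0, 0, 0, 1],
    [0, 0, 0, 0, 0, 0, 1],
  ],
)

```text
clock: 6.97
ee_pos: [0.6108, 0.0401, 0.0578]
eef_rot: [2.025, 2.401, 0.002]
force: [-6.0, 1.7, 24.3]
width: 0.029
finger_force: 42.5
```

play_rows(
  moves=[
    [0, 0, 0.008, 0, 0, 0, 1],
    [0, 0, 0, 0, 0, 0, 1],
  ],
)

```text
clock: 7.13
ee_pos: [0.6109, 0.0401, 0.0577]
eef_rot: [2.025, 2.402, 0.003]
force: [-14.4, 1.3, 45.6]
width: 0.0287
finger_force: 44.6
```

play_rows(
  moves=[
    [0, 0, -0.014, 0, 0, 0, 1],
    [0, 0, 0, 0, 0, 0, 0.1],
    [0, 0, 0, 0, 0, 0, -0.1],
    [0, 0, 0, 0, 0, 0, -0.3],
    [0, 0, 0, 0, 0, 0, -0.3],
  ],
)

```text
clock: 7.55
ee_pos: [0.6101, 0.0401, 0.0568]
eef_rot: [-2.025, -2.402, 0.001]
force: [-0.1, -0.7, 0.6]
width: 0.0556
finger_force: 0.0
```

play_rows(
  moves=[
    [0, 0, 0, 0, 0, 0, -0.3],
    [0, 0, -0.1, 0, 0, 0, -0.3],
    [0, 0, -0.2, 0, 0, 0, -0.3],
    [0, 0, -0.2, 0, 0, 0, -0.3],
    [0, 0, -0.2, 0, 0, 0, -0.3],
  ],
)

```text
clock: 7.97
ee_pos: [0.6098, 0.0399, 0.1629]
eef_rot: [-2.025, -2.401, 0.002]
force: [-0.0, 0.6, -1.0]
width: 0.0555
finger_force: 0.0
```

```bash
python3 - <<'E'
from h import *
# retracted; push pose: front's long edge mid; use scene/top bias-corrected board
p=np.array([.5489,-.096,.20]);print("edge mid",place(np.array([[0,-.055,0],[0,-.10,0]]),p))
b=np.array([.5315,-.0703,.1695]);print("board axis pts (0,-.029),(0,-.12)",place(np.array([[0,-.029,0],[0,-.12,0]]),b))
delta([.56,-.19,.15],9.7)
E
```

```text
edge mid [[ 0.55982681 -0.14990366  0.        ]
 [ 0.56876693 -0.19400666  0.        ]]
board axis pts (0,-.029),(0,-.12) [[ 0.536392   -0.09888441  0.        ]
 [ 0.55174274 -0.18858031  0.        ]]
clock 7.97 tcp [0.6098 0.0399 0.1629] axisdeg 9.72 tilt [-1.1e-03 -6.0e-04 -1.0e+00] F [-0.   0.6 -1. ] w 0.0555
shift units [-1.454 -0.586  0.087] turn [0.025 0.   ]
```

```bash
python3 - <<'E'
from h import *
delta([.5517,-.1886,.13],9.7)
I=manip.grab_frame("scene");G={"scene":gradmag(I)}
import h;h.CLIP=1e9
print("far dog",fit(G,circ(0,0,.0145,.072),(.610,.0404),["scene"],.003).x, fit(G,circ(0,0,.0145,.072),(.421,.008),["scene"],.003).x)
cv2.imwrite("pics/s5.png",cv2.resize(I[160:300,180:340],None,fx=4,fy=4,interpolation=2))
E
```

```text
clock 7.97 tcp [0.6098 0.0399 0.1629] axisdeg 9.72 tilt [-1.1e-03 -6.0e-04 -1.0e+00] F [-0.   0.6 -1. ] w 0.0555
shift units [-1.436 -0.639  0.221] turn [0.025 0.   ]
far dog [0.61002076 0.03948875] [0.4216098  0.00461344]
```

View pics/s5.png

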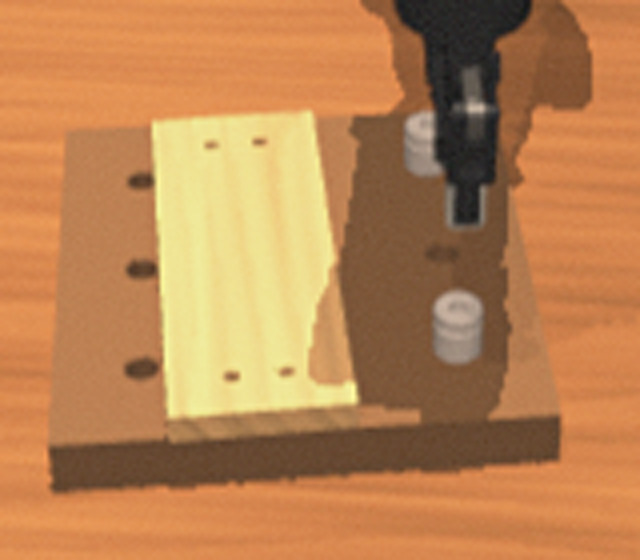

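The loose dog now stands fully down in hole_far (crop (457,327), scene px (294,242)) and is released. The middle hole at crop (440,253) is empty. Next I move behind the front's long edge, closing the fingers on the way.

play_rows(
  moves=[
    [-0.2, -0.09, 0, 0, 0, 0, 1],
    [-0.2, -0.09, 0, 0, 0, 0, 1],
    [-0.2, -0.09, 0, 0, 0, 0, 1],
    [-0.2, -0.09, 0, 0, 0, 0, 1],
    [-0.2, -0.09, 0, 0, 0, 0, 1],
  ],
)

```text
clock: 8.43
ee_pos: [0.5684, -0.1204, 0.1619]
eef_rot: [-2.024, -2.402, 0.0]
force: [0.3, 0.9, -0.5]
width: -0.0001
finger_force: 0.0
```

play_rows(
  moves=[
    [-0.2, -0.09, 0.05, 0, 0, 0, 1],
    [-0.2, -0.09, 0.1, 0, 0, 0, 1],
    [-0.04, -0.01, 0.1, 0, 0, 0, 1],
    [0, 0, 0, 0, 0, 0, 1],
    [0, 0, 0, 0, 0, 0, 1],
  ],
)

```text
clock: 8.85
ee_pos: [0.5516, -0.1893, 0.1239]
eef_rot: [-2.026, -2.4, 0.001]
force: [0.3, 0.5, 1.0]
width: 0.0002
finger_force: 0.0
```

```bash
python3 - <<'E'
from h import *
delta([.5517,-.1886,.055],9.7)
E
```

```text
clock 8.85 tcp [ 0.5516 -0.1893  0.1239] axisdeg 9.67 tilt [-1.6e-03  1.0e-04 -1.0e+00] F [0.3 0.5 1. ] w 0.0002
shift units [0.004 0.002 0.459] turn [-0.033 -0.   ]
```

play_rows(
  moves=[
    [0.004, 0.002, 0.15, 0, 0, 0, 1],
    [0, 0, 0.15, 0, 0, 0, 1],
    [0, 0, 0.1, 0, 0, 0, 1],
    [0, 0, 0.055, 0, 0, 0, 1],
    [0, 0, 0, 0, 0, 0, 1],
  ],
)

```text
clock: 9.27
ee_pos: [0.5522, -0.1871, 0.0553]
eef_rot: [-2.022, -2.402, 0.001]
force: [-0.3, 0.1, -0.2]
width: 0.0001
finger_force: 0.0
```

play_rows(
  moves=[
    [0.02, 0, 0, 0, 0, 0, 1],
    [0.02, 0, 0, 0, 0, 0, 1],
    [0.02, 0, 0, 0, 0, 0, 1],
    [0.02, 0, 0, 0, 0, 0, 1],
    [0.02, 0, 0, 0, 0, 0, 1],
  ],
)

```text
clock: 9.68
ee_pos: [0.5501, -0.1731, 0.0569]
eef_rot: [2.024, 2.402, 0.001]
force: [-0.7, -0.4, 0.8]
width: -0.0002
finger_force: 0.0
```

play_rows(
  moves=[
    [0.02, 0, 0, 0, 0, 0, 1],
    [0.02, 0, 0, 0, 0, 0, 1],
    [0.02, 0, 0, 0, 0, 0, 1],
    [0.02, 0, 0, 0, 0, 0, 1],
    [0.02, 0, 0, 0, 0, 0, 1],
  ],
)

```text
clock: 10.1
ee_pos: [0.5472, -0.1589, 0.0564]
eef_rot: [2.025, 2.401, -0.0]
force: [0.1, -2.4, -0.3]
width: 0.0001
finger_force: 1.5
```

```bash
python3 - <<'E'
from h import *
b=np.array([.5315,-.0703,.1695]);delta([*place(np.array([[0,-.040,0]]),b)[0,:2],.055],9.7)
E
```

```text
clock 10.1 tcp [ 0.5472 -0.1589  0.0564] axisdeg 9.72 tilt [ 2.e-04 -5.e-04 -1.e+00] F [ 0.1 -2.4 -0.3] w 0.0001
shift units [ 0.333 -0.004  0.009] turn [0.024 0.   ]
```

play_rows(
  moves=[
    [0.02, 0, 0.003, 0, 0, 0, 1],
    [0.02, 0, 0, 0, 0, 0, 1],
    [0.02, 0, 0, 0, 0, 0, 1],
    [0.02, 0, 0, 0, 0, 0, 1],
    [0.02, 0, 0, 0, 0, 0, 1],
  ],
)

```text
clock: 10.52
ee_pos: [0.5449, -0.1442, 0.0561]
eef_rot: [2.025, 2.401, -0.0]
force: [0.7, -5.5, 3.9]
width: -0.0002
finger_force: 2.3
```

play_rows(
  moves=[
    [0.02, 0, 0, 0, 0, 0, 1],
    [0.02, 0, 0, 0, 0, 0, 1],
    [0.02, 0, 0, 0, 0, 0, 1],
    [0.02, 0, 0, 0, 0, 0, 1],
    [0.02, 0, 0, 0, 0, 0, 1],
  ],
)

```text
clock: 10.93
ee_pos: [0.5423, -0.1292, 0.056]
eef_rot: [2.025, 2.401, -0.0]
force: [0.7, -5.4, 4.2]
width: 0.0001
finger_force: 2.5
```

```bash
python3 - <<'E'
from h import *
import h;h.CLIP=1e9
b=np.array([.5315,-.0703,.1695]);delta([*place(np.array([[0,-.040,0]]),b)[0,:2],.055],9.7)
I=manip.grab_frame("scene");G={"scene":gradmag(I)}
r=fit(G,rect(.3,.11,.057),[.538,-.066,.19],["scene"]);d=place(np.array([[*(r.x[:2]-[.5304,-.0707]),0]]),[0,0,-.1683])
print("front in board (scene)",d.round(4),r.x[2]-.1683,r.fun)
E
```

```text
clock 10.93 tcp [ 0.5423 -0.1292  0.056 ] axisdeg 9.72 tilt [ 4.e-04 -4.e-04 -1.e+00] F [ 0.7 -5.4  4.2] w 0.0001
shift units [ 0.133 -0.004  0.007] turn [0.018 0.   ]
front in board (scene) [[0.0142 0.0051 0.    ]] -0.02010744350292909 -529.8774462297798
```

play_rows(
  moves=[
    [0.015, 0, 0, 0, 0, 0, 1],
    [0.015, 0, 0, 0, 0, 0, 1],
    [0.015, 0, 0, 0, 0, 0, 1],
    [0.015, 0, 0, 0, 0, 0, 1],
    [0.01, 0, 0, 0, 0, 0, 1],
  ],
)

```text
clock: 11.4
ee_pos: [0.5404, -0.1187, 0.0559]
eef_rot: [2.025, 2.402, -0.0]
force: [0.8, -4.8, 2.9]
width: 0.0
finger_force: 2.6
```

play_rows(
  moves=[
    [0.007, 0, 0, 0, 0, 0, 1],
    [0.006, 0, 0, 0, 0, 0, 1],
    [0.006, 0, 0, 0, 0, 0, 1],
    [0.005, 0, 0, 0, 0, 0, 1],
  ],
)

```text
clock: 11.73
ee_pos: [0.5398, -0.1153, 0.0559]
eef_rot: [2.025, 2.402, -0.0]
force: [0.4, -4.9, 4.0]
width: 0.0001
finger_force: 2.6
```

play_rows(
  moves=[
    [0.005, 0, 0, 0, 0, 0, 1],
    [0.005, 0, 0, 0, 0, 0, 1],
    [0.005, 0, 0, 0, 0, 0, 1],
  ],
)

```text
clock: 11.98
ee_pos: [0.5394, -0.1131, 0.0559]
eef_rot: [2.025, 2.402, -0.0]
force: [0.4, -4.6, 4.3]
width: 0.0002
finger_force: 2.6
```

play_rows(
  moves=[
    [0.004, 0, 0, 0, 0, 0, 1],
    [0.004, 0, 0, 0, 0, 0, 1],
    [0.004, 0, 0, 0, 0, 0, 1],
  ],
)

```text
clock: 12.23
ee_pos: [0.5391, -0.1114, 0.0559]
eef_rot: [2.025, 2.402, -0.0]
force: [0.5, -4.9, 3.6]
width: 0.0
finger_force: 2.6
```

play_rows(
  moves=[
    [0.004, 0, 0, 0, 0, 0, 1],
    [0.004, 0, 0, 0, 0, 0, 1],
    [0.004, 0, 0, 0, 0, 0, 1],
  ],
)

```text
clock: 12.48
ee_pos: [0.539, -0.1097, 0.0559]
eef_rot: [2.025, 2.401, 0.0]
force: [1.3, -5.0, 2.3]
width: 0.0002
finger_force: 2.8
```

play_rows(
  moves=[
    [0.003, 0, 0, 0, 0, 0, 1],
    [0.003, 0, 0, 0, 0, 0, 1],
  ],
)

```text
clock: 12.65
ee_pos: [0.539, -0.1088, 0.056]
eef_rot: [2.025, 2.401, 0.0]
force: [2.3, -5.0, 0.9]
width: 0.0002
finger_force: 3.2
```

```bash
python3 - <<'E'
from h import *
I=manip.grab_frame("scene");G={"scene":gradmag(I)}
r=fit(G,rect(.3,.11,.057),[.533,-.046,.16],["scene"]);d=place(np.array([[*(r.x[:2]-[.5304,-.0707]),0]]),[0,0,-.1683])
print("front in board (scene)",d.round(4),r.x[2]-.1683,r.fun)
cv2.imwrite("pics/s6.png",cv2.resize(I[160:300,180:340],None,fx=4,fy=4,interpolation=2))
E
```

```text
front in board (scene) [[0.0128 0.0264 0.    ]] -0.03322278318090388 -360.394919740958
```

View pics/s6.png

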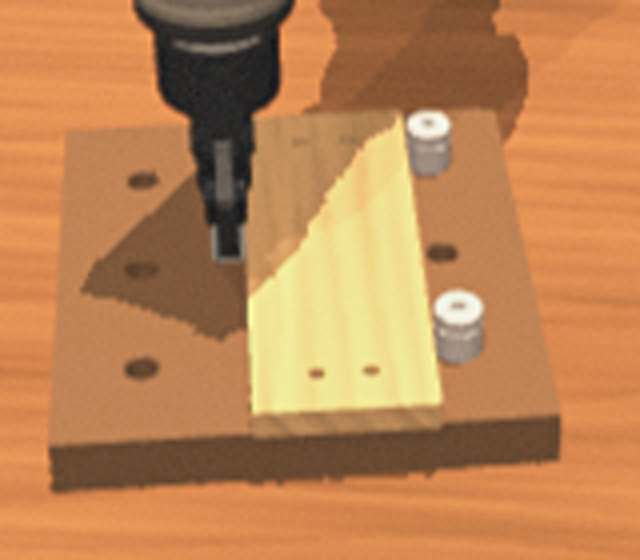

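The front is touching the near dog and has a few mm of gap at the far dog, at about crop (440,330). I keep easing it in.

play_rows(
  moves=[
    [0.003, 0, 0, 0, 0, 0, 1],
    [0.003, 0, 0, 0, 0, 0, 1],
    [0.003, 0, 0, 0, 0, 0, 1],
  ],
)

```text
clock: 12.95
ee_pos: [0.5391, -0.1077, 0.056]
eef_rot: [2.024, 2.4, 0.0]
force: [4.6, -9.0, -0.7]
width: -0.0
finger_force: 5.0
```

play_rows(
  moves=[
    [0.003, 0, 0, 0, 0, 0, 1],
    [0.003, 0, 0, 0, 0, 0, 1],
    [0.003, 0, 0, 0, 0, 0, 1],
  ],
)

```text
clock: 13.2
ee_pos: [0.5391, -0.1074, 0.0561]
eef_rot: [2.024, 2.399, -0.0]
force: [6.0, -14.7, -0.4]
width: -0.0001
finger_force: 7.7
```

play_rows(
  moves=[
    [0.003, 0, 0, 0, 0, 0, 1],
    [0.003, 0, 0, 0, 0, 0, 1],
  ],
)

```text
clock: 13.37
ee_pos: [0.5392, -0.1072, 0.0563]
eef_rot: [2.024, 2.397, -0.0]
force: [6.5, -18.4, -0.5]
width: 0.0
finger_force: 9.6
```

```bash
python3 - <<'E'
from h import *
I=manip.grab_frame("scene");G={"scene":gradmag(I)}
r=fit(G,rect(.3,.11,.057),[.533,-.046,.16],["scene"]);d=place(np.array([[*(r.x[:2]-[.5304,-.0707]),0]]),[0,0,-.1683])
print("front in board (scene)",d.round(4),r.x[2]-.1683,r.fun)
s=manip.get_state();print(s["force"],s["moment"],place(np.array([[*(s["ee_pos"][:2]-[.5315,-.0703]),0]]),[0,0,-.1695]))
cv2.imwrite("pics/s7.png",cv2.resize(I[175:275,230:310],None,fx=7,fy=6,interpolation=2))
E
```

```text
front in board (scene) [[0.012  0.0287 0.    ]] -0.03036355597223403 -351.8387182520527
[  6.54551366 -16.32485642  -0.57384635] [-3.58409598 -1.38068307 -0.05351561] [[ 0.00133031 -0.03775601  0.        ]]
```

View pics/s7.png

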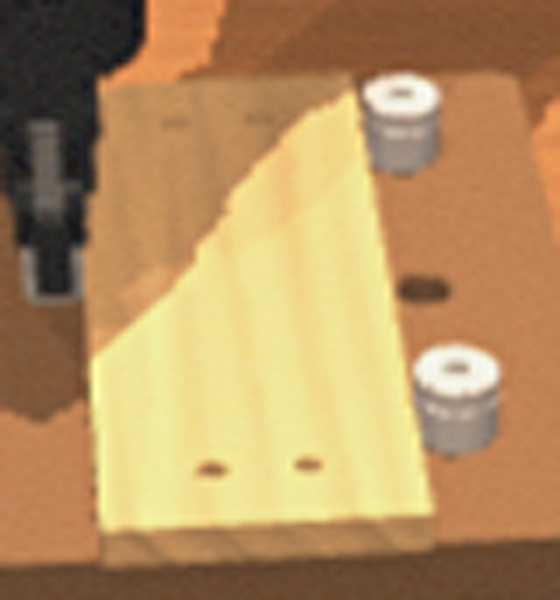

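```bash
python3 - <<'E'
import h
from h import *
h.CLIP=1e9
I=manip.grab_frame("scene");f=cv2.GaussianBlur(I,(0,0),.6).astype(float)
P=[]
for v in range(192,259):
    row=f[v];u0=int(282+(v-190)*.17)   # expected right edge of front
    g=np.abs(np.diff(row[:,:],axis=0)).sum(1)[u0-6:u0+7];
    w=np.clip(g-g.max()*.4,0,None);P.append([(w*np.arange(u0-6,u0+7)).sum()/w.sum()+.5,v])
W=np.array([ray("scene",p,.057)[:2] for p in P])
m=np.ones(len(W),bool)
for _ in range(4):
    k=np.polyfit(W[m,0],W[m,1],1);e=W[:,1]-np.polyval(k,W[:,0]);m=np.abs(e)<max(.0012,1.5*np.std(e[m]))
print("slope",np.arctan(k[0]),"n",m.sum(),len(W),"sd",e[m].std())
G={"scene":gradmag(I)}
for g in((.610,.0402),(.421,.0080)):
    r=fit(G,circ(0,0,.0145,.072),g,["scene"],.002);
    for q in(r.x,g): print(q,"dist edge",(q[1]-np.polyval(k,q[0]))*np.cos(np.arctan(k[0])))
s=manip.get_state();print(s["force"].round(1),s["clock"])
E
```

```text
slope 0.16845879902293426 n 54 67 sd 0.00038184870232991266
[0.60897842 0.04158315] dist edge 0.015342965421000809
(0.61, 0.0402) dist edge 0.013808117227540788
[0.41700959 0.00933283] dist edge 0.01573527478631196
(0.421, 0.008) dist edge 0.013752267567350988
[  6.3 -16.9  -0.9] 13.4667
```

play_rows(
  moves=[
    [0, 0.002, 0, 0, 0, 0, 1],
    [0, 0, 0, 0, 0, 0, 1],
    [0, 0, 0, 0, 0, 0, 1],
    [0, 0, 0, 0, 0, 0, 1],
    [0, 0, 0, 0, 0, 0, 1],
  ],
)

```text
clock: 13.88
ee_pos: [0.5393, -0.1072, 0.0562]
eef_rot: [2.025, 2.398, -0.001]
force: [6.1, -16.2, -0.9]
width: -0.0002
finger_force: 8.6
```

```bash
python3 - <<'E'
from plant import manip
import numpy as np
F=[]
for _ in range(10):
    manip.grab_frame("scene");F.append(manip.get_state()["force"])
F=np.mean(F,0);print(F.round(2),"along y",F@[-.169,.986,0],"along x",F@[.986,.169,0])
E
```

```text
[  5.92 -16.64  -0.58] along y -17.405608426108195 along x 3.0277197526367
```

```bash
python3 -c "
from plant import manip
print(manip.finish_job())"
```

```text
the job is handed in; nothing more can be done
None
```

The loose dog stands fully down and released in the far hole, and the drawer front is square against both dogs, held with a steady push of about 17 N at the wrist; I estimate 13 to 17 N of that reaches the dogs, and the job is handed in with no verdict returned.

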